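# Clip the rotor lifting hook onto the eye of its stand

## Robot

A 6-joint arm with a two-finger parallel gripper is mounted at the origin on a cart in front of the work surface, level with it; the furniture and walls round the work are solid. World frame = base frame: x ahead of the robot, y to its left, z up, the work surface at z = 0. Lengths are in m, angles in rad, forces in N, time in s.
With the tool pointing down it reaches from about 0.35 to 0.775 m from the base axis. Payload 7.3 kg.
Tool frame: the origin (TCP) lies at the very end of the fingers, on their centre line; the grasp point (between the pads) lies 19 mm behind it; z points along the fingers, y is the line along which they close (so a half turn about z gives the same grasp; the last joint's range is limited). The gripper opens to 92 mm and grips with 3 to 60 N. Pads are 19 mm wide; open, the fingers measure 130 mm over their backs; the gripper's body (75 mm by 190 mm) begins 47 mm behind the grasp point.
Start: joints at [0.973, 0.342, 1.524, -0, 1.275, -0.146], TCP at [0.229, 0.472, 0.227] pointing down, gripper open.
Joint ranges: [-2.53, 2.53], [-0.77, 2.02], [0.04, 2.7], [-1, 4.14], [0.28, 2.66], [-3.11, 3.11]. Speed limits (rad/s): [2.57, 2.57, 3.14, 3.14, 3.14, 3.14].

## Interface

Orientations are given as [roll, pitch, yaw] about the fixed x, y, z axes, in that order (R = Rz(yaw) Ry(pitch) Rx(roll)).
In Python, from cell import robot, read_camera, get_calibration gives the robot as it stands. The module is installed in compiled form; this text tells all that it offers.
- The arm moves only by the tool send_rows, never from a script. Its argument "plan" is a list of rows, each a list of 2 entries, a list of its own where there are three numbers: the shift along the tool's x, y, z as a fraction of full scale, then the turn, a rotation vector about the tool's x, y, z as a fraction of full scale. A call has exactly 10 rows; each row shifts and turns the commanded pose from where the row before left it, along the tool's axes as they then stand; what a row does not reach is not made up. Full scale, the value 1, is 0.025 m for a shift and 90 degrees for a turn. A row lasts 1/8 s, in which the tool goes at most 62.5 mm and 10.7 degrees, less where a joint would pass 70% of its speed; a pose out of reach is approached as far as the arm can. A call with a number of a shift or a turn outside -1 to 1 is refused whole. A call with a gripper value outside its range is refused whole. "gripper" is the opening, from -1 (shut) to 1 (fully open), so that 0 is half open, set as the call begins (left out, the last holds). The fingers move at their own pace and stop on an object; "force" is the grip in N (left out, the last holds). Time passes only in rows, so rows that do not move let the fingers close, or fill a call up. It gives the time, the measured TCP pose, the force, the opening and the grip force at its end, in the units of the state.
- robot.observe(): the state, without advancing time (a new reading comes with each control period).
- read_camera(name): name is "side" or "top"; returns (picture, depth): 480x640x3 uint8, blue, green, red; 480x640 float32, m along the optical axis (not along the pixel's ray), 0 where there is no reading.
- get_calibration(name): a dict with "intrinsics" (3x3 intrinsics, pixels), "rvec" (rotation vector, rad) and "tvec" (3), from world to camera coordinates, as OpenCV has them. Camera axes: x right, y down, z forward; pixel columns grow to the right and rows downward; lengths in m; the calibration is good to about 2 mm. A picture is of the moment at which its call begins. get_calibration takes no time and is no camera call.
- robot.hand_in(): hands the job in; it is judged then, once.
The state is a dict: "time": time; "qpos": joint angles; "qvel": joint speeds; "joint_efforts": joint torques, N m; "tool_pos": TCP position; "tool_rot": TCP orientation; "contact_force": force on the tool from outside, world axes, zero at the start; "torque": the same for the moment, N m; "opening": finger opening in m; "grip_force": force on a finger pad.
Only numpy, scipy, OpenCV 4.12 (cv2) and the standard library are available. Lean on these libraries where they do the work, as an engineer would, in place of code of your own. Each camera call takes 0.05 s, during which the arm holds its last target. There are 200 camera calls.

## Task

Take the lifting hook by its handle out of its holder and press it gently down over the front bar of the stand's eye until the bar has pushed the sprung gate in and the gate has snapped shut behind it. Then tug it lightly upward so that the closed gate pulls on the bar, lower it again, and let it go so that it hangs upright from the eye. Never let hook and stand push or pull on each other with more than about 25 N, and leave the other things on the bench where they are.

Things in the scene. Friction and masses are not known exactly. Their poses are not given: they have to be found in the camera images.
- hook_grip (a point): middle of the hook's black plastic handle, a block 30 mm wide (x), 14 thick (y), 48 tall; grip it from above across its thickness. x points roughly away from the robot at the start (within 20 degrees), z up along the handle; its top is 23 mm above this point, the hook's underside is 87 mm below it. The hook (about 0.15 kg) starts upright, its lower 30 mm in the holder's slot
- hook_loop (a point): centre of the steel loop under the handle, 60 mm below hook_grip, same axes. The loop lies in the x-z plane, is made of 8 mm round bar, 42 mm wide outside, 26 mm inside, under a rounded arch whose underside is 19 mm above this point. Its lower end is open but for the gate, whose axis lies 22 mm below this point
- gate_tip (a point): free end of the gate, a 5 mm round bar across the loop's lower end, 82 mm below hook_grip when shut. The gate is hinged on the leg at x = -17 mm of the hook and reaches x = +12 mm, beside the nose of the leg at x = +17 mm. A 6 mm bar entering from below beyond x = +9 mm would strike that nose
- gate (a joint): angle of the gate: 0 shut, growing as it is pressed up into the loop (to 1.35 rad); it cannot swing outward. A spring shuts it: 0.06 N m when shut, 0.1 more per rad. The eye's bar, entering at the hook's x = +5 mm, meets the gate, must push it with a few N for about 33 mm (the push then falls away as the gate snaps shut beneath it) and strikes the rigid arch some 9 mm later
- stand: stand, fixed to the bench: grey base 130 x 80 x 12 mm, pillar 14 mm thick and 153 mm high at x = +68 mm. A boss clamped on the pillar carries the eye, a level D-shaped loop of 6 mm steel rod. Its straight front bar runs along y for 42 mm above this origin; its sides at y = +-26 mm run back along +x to the boss, with 47 mm clear behind the bar. x points away from the robot within 20 degrees, z up
- eye_line (a point): point 95 mm above the bench on the vertical line through the middle of the eye's front bar: the bar's axis when the boss is clamped lowest. The boss is clamped firmly 0 to 22 mm higher, differently each time, and this is not measured: find the bar by feel (or by sight). Axes as the stand's: the bar runs along y
- holder: grey holder block, fixed to the bench, 90 x 56 x 38 mm, with a slot 46 x 13 mm, 30 mm deep, in which the hook stands; origin at the centre of the underside, the slot's length along x
- marker: black felt marker lying on the bench, 138 mm long, to be left alone
- forceps: steel forceps lying on the bench, 126 mm long, to be left alone
- timer: bench timer, 22 x 66 x 58 mm, standing on its edge, to be left alone
- petri: petri dish, 60 mm across, 16 mm high, to be left alone
- beaker: small glass beaker, 60 mm high, to be left alone
There are look-alikes about, which are no part of the job. Of the things that look like the part that bears hook_grip, the smaller one is meant.

How it is judged:
By the outcome, as a careful person would: the job done as asked, in the order asked, and still so for the second after the job is handed in, with the robot touching nothing.
It also fails if it takes over 69 s, if anything falls off the work surface, if the arm or the gripper's body presses on something with over 40 N, if the wrist force passes 120 N, or if a joint passes its speed limit or range.

## Working session

There is one attempt and no reset: what is moved stays moved. The work goes in short steps, Python scripts to look and compute and a tool call to move; the robot and the scene stay as the last step left them, time stands still between calls to the robot, and variables do not carry over. Pictures are saved under pics/ and viewed, at most 10 in all, crops included, and the job is handed in when it is done.

Besides the shell and the picture viewer there is one more tool, called after ">>>" by a JSON object that holds its "op" and its "data", one argument or row to a line. send_rows: Moves the arm, as the interface text tells. Shift numbers are shares of 0.025 m and turn numbers shares of 90 degrees, none past 1 either way. Its arguments: {"type":"object","properties":{"plan":{"type":"array"},"gripper":{"type":"number"},"force":{"type":"number"}},"required":["plan"]}

```bash
mkdir -p pics; cat > h.py <<'E'
import numpy as np, cv2
from cell import robot, read_camera, get_calibration
def cal(n):
    c=get_calibration(n); K=np.array(c["intrinsics"],float); R=cv2.Rodrigues(np.array(c["rvec"],float))[0]; t=np.array(c["tvec"],float).ravel(); return K,R,t
def world(n,d):
    K,R,t=cal(n); v,u=np.mgrid[0:480,0:640]
    p=np.stack([(u-K[0,2])/K[0,0]*d,(v-K[1,2])/K[1,1]*d,d],-1)
    return (p-t)@R
def proj(n,P):
    K,R,t=cal(n); p=(np.atleast_2d(P)@R.T+t)@K.T; return p[:,:2]/p[:,2:]
def ray(n,u,v,z=None,**k):
    K,R,t=cal(n); o=-R.T@t; d=R.T@np.linalg.inv(K)@np.array([u,v,1.])
    return o+d*((z-o[2])/d[2]) if z is not None else (o,d)
def snap(n,f):
    im,d=read_camera(n); cv2.imwrite(f"pics/{f}.png",im); np.save(f"pics/{f}.npy",d); return im,d
E
python3 - <<'E'
from h import *
for n in("top","side"):
    snap(n,n+"0"); K,R,t=cal(n); print(n,K.tolist(),(-R.T@t).round(3),R[2].round(3))
s=robot.observe(); print({k:np.round(v,3) for k,v in s.items()})
E
```

```text
top [[596.9372762827396, 0.0, 316.8596093473726], [0.0, 596.9372762827396, 246.17315556255892], [0.0, 0.0, 1.0]] [0.481 0.048 1.513] [ 0.068  0.008 -0.998]
side [[524.4848452121417, 0.0, 313.421536579804], [0.0, 524.4848452121417, 238.42816210824975], [0.0, 0.0, 1.0]] [ 0.005 -1.111  0.595] [ 0.42   0.832 -0.361]
{'time': np.float64(0.1), 'qpos': array([ 0.973,  0.343,  1.525, -0.   ,  1.275, -0.146]), 'qvel': array([ 0.001, -0.002, -0.003, -0.001,  0.   , -0.001]), 'joint_efforts': array([ 1.0000e-03, -4.3201e+01, -2.4470e+01,  7.2000e-02,  5.3000e-02,
       -0.0000e+00]), 'tool_pos': array([0.229, 0.472, 0.226]), 'tool_rot': array([-3.14, -0.  ,  2.69]), 'contact_force': array([-0.444, -0.587,  0.658]), 'torque': array([-0.007,  0.042, -0.005]), 'grip_force': np.float64(0.0), 'opening': np.float64(0.091)}
```

View pics/top0.png

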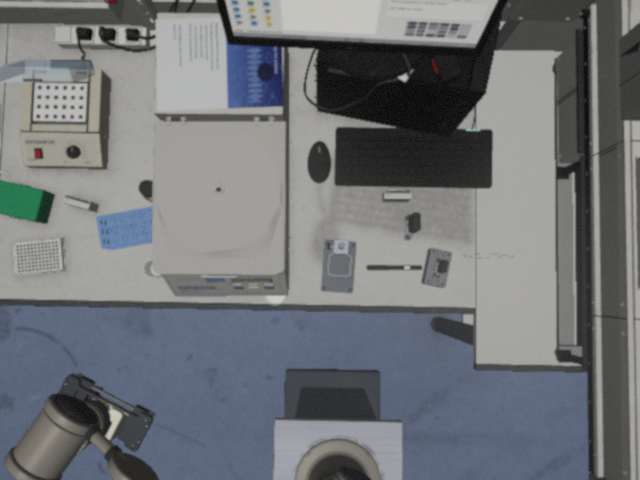

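View pics/side0.png

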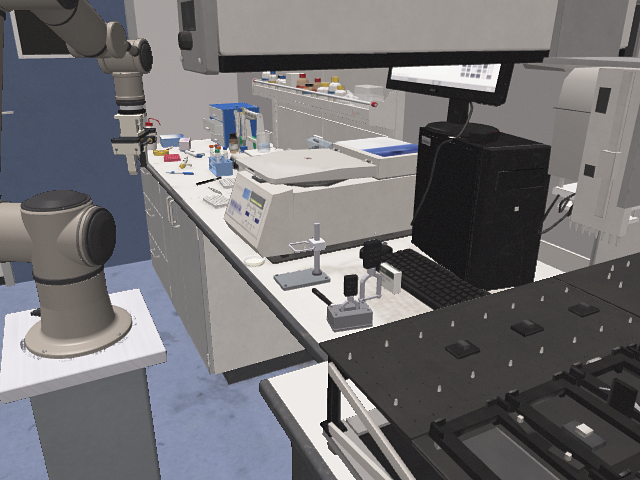

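The top view shows the stand at about (340,265), the holder with a hook at (436,268), the marker at (393,267), the timer at (397,196) and a second black-handled hook at (413,223). In the side view, the hook in the holder is at (350,290) and the larger hook is at (375,255). So there are two hook candidates: the holder one (side 350,287), which is the smaller, and the free-standing one (side 375,255), which is the larger. I'll check them in a close crop.

```bash
python3 - <<'E'
from h import *
t=cv2.imread("pics/top0.png");s=cv2.imread("pics/side0.png")
a=cv2.resize(t[185:305,310:470],(800,600),interpolation=2)[:, :]
a=cv2.resize(t[190:300,310:470],(436,300),interpolation=2)
b=cv2.resize(s[215:335,265:410],(725,600),interpolation=2)
cv2.imwrite("pics/a.png",cv2.resize(t[185:305,310:470],(800,600),interpolation=2)); cv2.imwrite("pics/b.png",b)
d=np.load("pics/top0.npy");W=world("top",d)
for (u,v) in [(340,265),(338,245),(413,223),(413,216),(436,268),(441,267),(425,280),(350,240),(330,285)]: print(u,v,W[v,u].round(4))
E
```

```text
340 265 [0.5376 0.0007 0.0146]
338 245 [0.5791 0.0099 0.1368]
413 223 [ 0.6311 -0.16    0.1554]
413 216 [ 0.647  -0.1596  0.1571]
436 268 [ 0.5343 -0.24    0.014 ]
441 267 [ 0.5333 -0.2325  0.1136]
425 280 [ 0.5034 -0.2091  0.0345]
350 240 [ 0.602  -0.0241  0.0013]
330 285 [0.4871 0.0249 0.0072]
```

View pics/a.png

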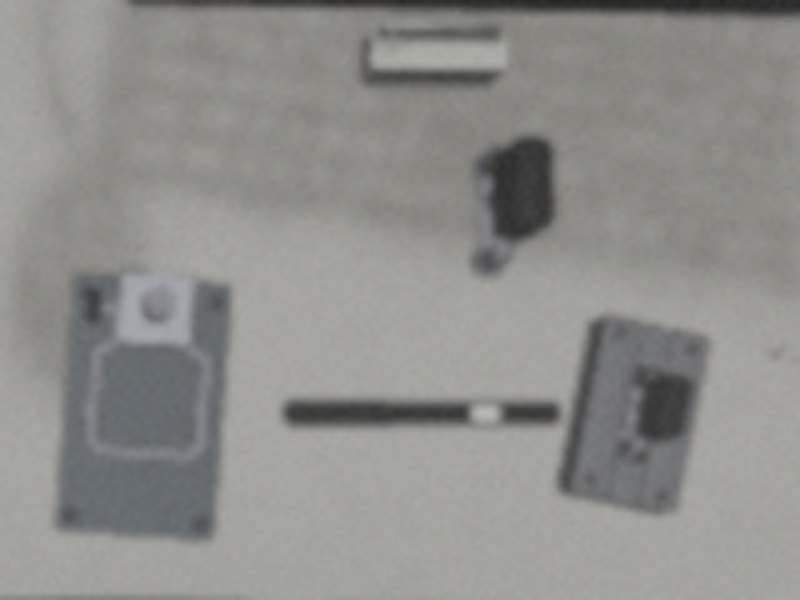

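View pics/b.png

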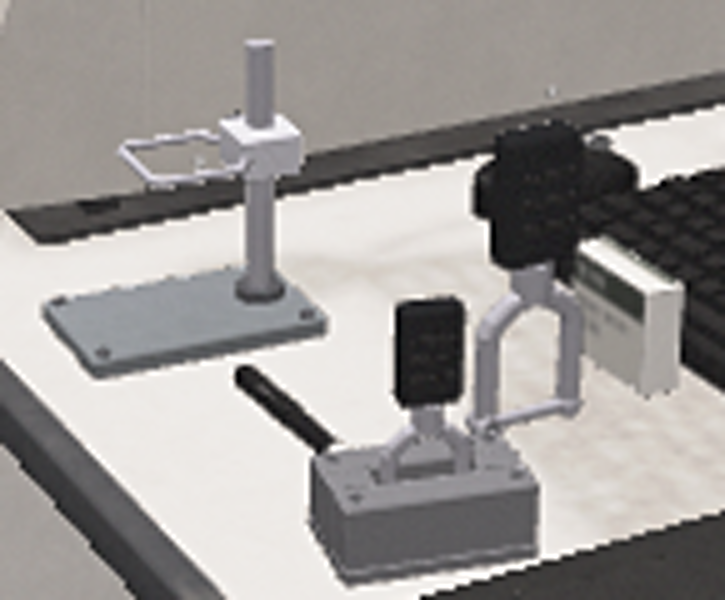

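The crops show that the holder's hook is the smaller one: handle at top (441,267) and side (351,285). The larger free hook is the look-alike. The eye's front bar is at about top row 275.6, columns 329–351, and its ends in the side view are (289,245) and (295,252).

```bash
python3 - <<'E'
from h import *
d=np.load("pics/top0.npy");W=world("top",d);t=cv2.imread("pics/top0.png").astype(int)
Z=W[...,2]
def box(u0,u1,v0,v1):
    m=np.zeros(Z.shape,bool);m[v0:v1,u0:u1]=1;return m
def rect(m,n):
    p=W[m][:,:2].astype(np.float32); r=cv2.minAreaRect(p*1000); print(n,m.sum(),np.round(r[0],1),np.round(r[1],1),round(r[2],2),'z',np.median(W[m][:,2]).round(4), 'mean',p.mean(0).round(4))
rect(box(418,455,245,292)&(Z>.030)&(Z<.050),'holder')
rect(box(430,455,250,285)&(Z>.10),'handle')
rect(box(318,362,230,298)&(Z>.006)&(Z<.020),'base')
rect(box(318,362,230,298)&(Z>.145),'pillar')
m=box(318,362,250,282)&(Z>.07);rect(m,'eye')
vs,us=np.where(m);
for v in range(268,282): 
    k=us[vs==v]; print(v,k.min() if len(k) else 0,k.max() if len(k) else 0,len(k), W[v,330:350,2].round(3).max(), t[v,332:350].sum(1).mean().round()/3)
# side depth
d2=np.load("pics/side0.npy");W2=world("side",d2)
for v in range(240,262):
    k=[u for u in range(283,330) if W2[v,u,0]<.62 and W2[v,u,0]>.45 and abs(W2[v,u,1])<.06 and W2[v,u,2]>.08]
    print(v,k[:12],[W2[v,u].round(3).tolist() for u in k[:2]])
m=np.zeros(Z.shape,bool);m[265:310,335:362]=1
m&=(W2[...,2]>.07)&(W2[...,0]<.65)&(W2[...,1]<-.19);p=W2[m];print('handle side',m.sum(),p.min(0),p.max(0),np.median(p,0))
# ray crossing for bar ends
for a,b in [((329,275.3),(289.4,245)),((351,275.6),(295.4,251.6))]:
    o1,d1=ray("top",*a);o2,dd=ray("side",*b)
    s=np.linalg.lstsq(np.c_[d1,-dd],o2-o1,rcond=None)[0];print((o1+d1*s[0]).round(4),(o2+dd*s[1]).round(4))
E
```

```text
holder 634 [ 534.5 -238.6] [55.3 90.4] 79.0 z 0.0379 mean [ 0.5339 -0.2359]
handle 92 [ 502.7 -101.7] [ 28.7 301.2] 13.64 z 0.1164 mean [ 0.5342 -0.2311]
base 1229 [542.    1.7] [169.2 108.7] 1.01 z 0.012 mean [0.526  0.0062]
pillar 38 [532.5  24.7] [ 11.2 112.9] 64.48 z 0.1547 mean [0.5519 0.0149]
eye 243 [523.2   8. ] [61.3 98.6] 78.29 z 0.1001 mean [0.5384 0.0063]
268 327 350 5 1.513 107.33333333333333
269 327 350 4 0.098 107.66666666666667
270 327 350 4 0.094 107.33333333333333
271 327 350 5 1.513 107.66666666666667
272 327 350 4 0.102 108.66666666666667
273 327 350 5 0.098 109.0
274 328 350 12 0.1 118.33333333333333
275 328 350 23 0.103 128.0
276 330 349 20 0.104 124.0
277 337 347 6 1.513 111.33333333333333
278 0 0 0 0.018 107.33333333333333
279 0 0 0 0.02 106.0
280 0 0 0 0.018 107.0
281 0 0 0 0.016 108.0
240 [309, 310, 311, 312, 313, 314, 315, 316, 317, 318, 319, 320] [[0.56, 0.013, 0.106], [0.56, 0.008, 0.108]]
241 [302, 303, 304, 305, 306, 310, 311, 312, 313, 314, 315, 316] [[0.549, 0.031, 0.099], [0.549, 0.026, 0.1]]
242 [296, 297, 298, 299, 300, 301, 302, 303, 304, 305, 306
[... 762 characters left out ...]
, 308, 309, 310, 311, 312] [[0.505, -0.001, 0.096], [0.505, -0.008, 0.099]]
250 [293, 294, 295, 296, 297, 298, 299, 300, 301, 302, 303, 304] [[0.505, -0.008, 0.096], [0.506, -0.012, 0.098]]
251 [294, 295, 296, 297, 298, 299, 300, 301, 302, 303, 304, 305] [[0.505, -0.013, 0.095], [0.507, -0.015, 0.096]]
252 [295, 296, 297, 298, 299] [[0.506, -0.017, 0.094], [0.507, -0.021, 0.095]]
253 [] []
254 [] []
255 [] []
256 [] []
257 [] []
258 [] []
259 [] []
260 [] []
261 [] []
handle side 306 [ 0.0052457  -1.1108872   0.07006393] [ 0.54784038 -0.23155352  0.59545753] [ 0.53076874 -0.24485395  0.09764424]
[0.5096 0.029  0.0956] [0.5116 0.0282 0.0956]
[ 0.5098 -0.0231  0.097 ] [ 0.5055 -0.0212  0.0968]
```

```bash
python3 - <<'E'
from h import *
t=cv2.imread("pics/top0.png");g=t.max(2)
W=world("top",np.load("pics/top0.npy"));Z=W[...,2]
m=np.zeros(g.shape,np.uint8);m[255:280,432:455]=(g[255:280,432:455]<62)
m[(Z<.07)&(Z>.02)]=0
n,l,st,c=cv2.connectedComponentsWithStats(m);k=1+st[1:,4].argmax();print(st[k],c[k])
for z in(.118,.1):print(ray("top",*c[k],z=z).round(4))
p=np.argwhere(l==k)[:,::-1];P=np.array([ray("top",u,v,z=.115)[:2]*1000 for u,v in p],np.float32);print(cv2.minAreaRect(P))
m=((Z>.004)&(Z<.02)&(abs(W[...,0]-.54)<.09)&(abs(W[...,1])<.06)).astype(np.uint8)
m[:,:315]=0;m[:,365:]=0
m=cv2.morphologyEx(m,cv2.MORPH_OPEN,np.ones((5,5)))
c2=max(cv2.findContours(m,0,2)[0],key=cv2.contourArea)
P=np.array([ray("top",u,v,z=.012)[:2]*1000 for u,v in c2[:,0]],np.float32);print(cv2.minAreaRect(cv2.convexHull(P)))
W2=world("side",np.load("pics/side0.npy"));s=cv2.imread("pics/side0.png").max(2)
m=np.zeros(s.shape,bool);m[270:300,340:362]=s[270:300,340:362]<60
q=W2[m];q=q[(abs(q[:,0]-.53)<.06)&(abs(q[:,1]+.24)<.04)];print(len(q),np.percentile(q,[2,50,98],axis=0).round(4))
v,u=np.where(m);print(u.min(),u.max(),v.min(),v.max())
cc=q[:,:2]-q[:,:2].mean(0);print(np.degrees(np.arctan2(*np.linalg.svd(cc,full_matrices=False)[2][0][::-1])))
E
```

```text
[439 261   5  11  27] [440.55555556 265.92592593]
[ 0.5356 -0.2306  0.118 ]
[ 0.5363 -0.2342  0.1   ]
((535.811279296875, -231.2720184326172), (7.072545528411865, 23.913576126098633), 77.72310638427734)
((489.864013671875, 8.657417297363281), (78.8250732421875, 38.12681198120117), 88.7221908569336)
267 [[ 0.5192 -0.2494  0.074 ]
 [ 0.5303 -0.2446  0.0982]
 [ 0.5446 -0.2356  0.1182]]
344 357 275 295
-16.558974419636897
```

```bash
cat >> h.py <<'E'
def rows(target,n,yaw=None):
    """per-row shares to go from measured pose to world target in n rows, tool pointing down"""
    from scipy.spatial.transform import Rotation as Ro
    s=robot.observe(); R=Ro.from_euler('xyz',s["tool_rot"]).as_matrix()
    print("pos",np.round(s["tool_pos"],4),"rot",np.round(s["tool_rot"],4),"t",round(float(s["time"]),2),"F",np.round(s["contact_force"],1),"open",round(float(s["opening"]),4))
    print("shares",n,np.round(R.T@(np.array(target)-s["tool_pos"])/.025/n,3), "" if yaw is None else "turn total %.3f"%(-((yaw-s["tool_rot"][2]+np.pi)%(2*np.pi)-np.pi)/(np.pi/2)))
E
python3 - <<'E'
from h import *
W=world("top",np.load("pics/top0.npy"));
for u,v in [(180,285),(280,285),(280,270),(200,250),(280,200),(170,270)]: print(u,v,W[v,u].round(3))
for yaw in (-.068,): print(yaw)
for u,v in [(325,240),(321.4,291),(356,242),(352.6,293)]: print(ray("top",u,v,z=.012).round(4))
m=(W[...,0]>.45)&(W[...,1]<.3)&(W[...,1]>.05)&(W[...,2]>.05)&(W[...,2]<.5);print(np.percentile(W[m],[1,50,99],axis=0).round(3))
E
```

```text
180 285 [0.48  0.372 0.138]
280 285 [0.485 0.142 0.137]
280 270 [0.516 0.135 0.247]
200 250 [0.555 0.303 0.263]
280 200 [0.665 0.138 0.254]
170 270 [0.512 0.369 0.248]
-0.068
[0.6001 0.0394 0.012 ]
[0.4717 0.0463 0.012 ]
[ 0.5964 -0.0388  0.012 ]
[ 0.4681 -0.032   0.012 ]
[[0.466 0.056 0.068]
 [0.762 0.206 0.257]
 [1.034 0.298 0.493]]
```

>>> {"op": "send_rows", "data": {
  "plan": [
    [[0, 0, 0], [0, 0, -0.08]],
    [[0, 0, 0], [0, 0, -0.08]],
    [[-0.53, -0.87, -0.15], [0, 0, 0]],
    [[-0.53, -0.87, -0.15], [0, 0, 0]],
    [[-0.53, -0.87, -0.15], [0, 0, 0]],
    [[-0.53, -0.87, -0.15], [0, 0, 0]],
    [[-0.53, -0.87, -0.15], [0, 0, 0]],
    [[-0.53, -0.87, -0.15], [0, 0, 0]],
    [[-0.53, -0.87, -0.15], [0, 0, 0]],
    [[-0.53, -0.87, -0.15], [0, 0, 0]]
  ],
  "gripper": 0.1,
  "force": 25
}}

```text
time: 1.35
tool_pos: [0.2984, 0.2798, 0.2566]
tool_rot: [-3.141, -0.0, 2.941]
contact_force: [0.8, -0.6, -0.6]
opening: 0.0505
grip_force: 0.0
```

>>> {"op": "send_rows", "data": {
  "plan": [
    [[-0.44, -0.97, 0], [0, 0, 0]],
    [[-0.44, -0.97, 0], [0, 0, 0]],
    [[-0.44, -0.97, 0], [0, 0, 0]],
    [[-0.44, -0.97, 0], [0, 0, 0]],
    [[-0.44, -0.97, 0], [0, 0, 0]],
    [[-0.44, -0.97, 0], [0, 0, 0]],
    [[-0.44, -0.97, 0], [0, 0, 0]],
    [[-0.44, -0.97, 0], [0, 0, 0]],
    [[-0.44, -0.97, 0], [0, 0, 0]],
    [[-0.44, -0.97, 0], [0, 0, 0]]
  ]
}}

```text
time: 2.6
tool_pos: [0.3578, 0.0204, 0.2565]
tool_rot: [3.141, -0.0, 2.941]
contact_force: [0.5, 0.9, -0.0]
opening: 0.0505
grip_force: 0.0
```

```bash
python3 - <<'E'
from h import *
rows([.533,-.238,.19],10,2.94)
E
```

```text
pos [0.3578 0.0204 0.2565] rot [ 3.1414e+00 -5.0000e-04  2.9411e+00] t 2.6 F [ 0.5  0.9 -0. ] open 0.0505
shares 10 [-0.893 -0.873  0.266] turn total 0.001
```

>>> {"op": "send_rows", "data": {
  "plan": [
    [[-0.9, -0.87, 0.26], [0, 0, 0]],
    [[-0.9, -0.87, 0.26], [0, 0, 0]],
    [[-0.9, -0.87, 0.26], [0, 0, 0]],
    [[-0.9, -0.87, 0.26], [0, 0, 0]],
    [[-0.9, -0.87, 0.26], [0, 0, 0]],
    [[-0.9, -0.87, 0.26], [0, 0, 0]],
    [[-0.9, -0.87, 0.26], [0, 0, 0]],
    [[-0.9, -0.87, 0.26], [0, 0, 0]],
    [[-0.9, -0.87, 0.26], [0, 0, 0]],
    [[-0.9, -0.87, 0.26], [0, 0, 0]]
  ]
}}

```text
time: 3.85
tool_pos: [0.5354, -0.2375, 0.191]
tool_rot: [3.141, -0.001, 2.941]
contact_force: [-0.0, 0.3, -0.3]
opening: 0.0506
grip_force: 0.0
```

```bash
python3 - <<'E'
from h import *
rows([.533,-.238,.14],6,2.94)
im,d=snap("side","s1");
cv2.imwrite("pics/s1c.png",cv2.resize(im[180:340,270:440],(637,600),interpolation=2))
print(proj("side",robot.observe()["tool_pos"]))
E
```

```text
pos [ 0.5354 -0.2375  0.191 ] rot [ 3.1411e+00 -9.0000e-04  2.9410e+00] t 3.85 F [-0.   0.3 -0.3] open 0.0506
shares 6 [ 0.015 -0.007  0.34 ] turn total 0.001
[[352.75619505 243.85948353]]
```

View pics/s1c.png

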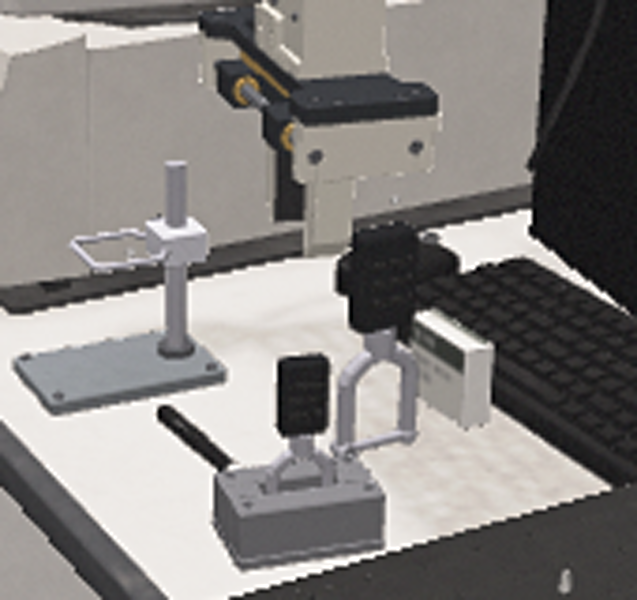

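The crop shows the gripper above the holder's hook, clear of the look-alike. The handle's top edge centre is at crop (304,357), which is side pixel (351,275).

```bash
python3 - <<'E'
from h import *
print(ray("side",351.1,274.8,z=.118), proj("side",[[.5354,-.2375,.118],[.534,-.2445,.118],[.534,-.2445,.095]]))
W=world("side",np.load("pics/s1.npy"));s=cv2.imread("pics/s1.png").max(2)
m=np.zeros(s.shape,bool);m[276:294,346:357]=1
q=W[m];print(np.median(q,0))
E
```

```text
[ 0.53594541 -0.23853437  0.118     ] [[350.63327468 274.66557647]
 [351.74377806 276.04044751]
 [351.46838907 285.77010849]]
[ 0.53211417 -0.24521322  0.09875892]
```

>>> {"op": "send_rows", "data": {
  "plan": [
    [[0.05, 0, 0.6], [0, 0, 0]],
    [[0, 0, 0.6], [0, 0, 0]],
    [[0, 0, 0.6], [0, 0, 0]],
    [[0, 0, 0.6], [0, 0, 0]],
    [[0, 0, 0.6], [0, 0, 0]],
    [[0, 0, 0.6], [0, 0, 0]],
    [[0, 0, 0.6], [0, 0, 0]],
    [[0, 0, 0.3], [0, 0, 0]],
    [[0, 0, 0.1], [0, 0, 0]],
    [[0, 0, 0], [0, 0, 0]]
  ]
}}

```text
time: 5.15
tool_pos: [0.5341, -0.2366, 0.0769]
tool_rot: [-3.142, 0.0, 2.941]
contact_force: [0.2, -0.3, -0.6]
opening: 0.0505
grip_force: 0.0
```

>>> {"op": "send_rows", "data": {
  "plan": [
    [[0, 0, 0], [0, 0, 0]],
    [[0, 0, 0], [0, 0, 0]],
    [[0, 0, 0], [0, 0, 0]],
    [[0, 0, 0], [0, 0, 0]],
    [[0, 0, 0], [0, 0, 0]],
    [[0, 0, 0], [0, 0, 0]],
    [[0, 0, 0], [0, 0, 0]],
    [[0, 0, 0], [0, 0, 0]],
    [[0, 0, 0], [0, 0, 0]],
    [[0, 0, 0], [0, 0, 0]]
  ],
  "gripper": -1,
  "force": 25
}}

```text
time: 6.4
tool_pos: [0.5339, -0.2367, 0.0768]
tool_rot: [-3.141, 0.0, 2.941]
contact_force: [0.2, -2.7, 0.7]
opening: 0.014
grip_force: 25.0
```

>>> {"op": "send_rows", "data": {
  "plan": [
    [[0, 0, -0.1], [0, 0, 0]],
    [[0, 0, -0.2], [0, 0, 0]],
    [[0, 0, -0.4], [0, 0, 0]],
    [[0, 0, -0.5], [0, 0, 0]],
    [[0, 0, -0.6], [0, 0, 0]],
    [[0, 0, -0.6], [0, 0, 0]],
    [[0, 0, -0.6], [0, 0, 0]],
    [[0, 0, -0.6], [0, 0, 0]],
    [[0, 0, -0.6], [0, 0, 0]],
    [[0, 0, -0.3], [0, 0, 0]]
  ]
}}

```text
time: 7.65
tool_pos: [0.5342, -0.2367, 0.1904]
tool_rot: [-3.141, 0.001, 2.941]
contact_force: [-0.5, -0.1, -2.5]
opening: 0.0138
grip_force: 25.0
```

```bash
python3 - <<'E'
from h import *
rows([.42,-.12,.21],10,3.089)
im,d=snap("side","s2");print(proj("side",robot.observe()["tool_pos"]))
cv2.imwrite("pics/s2c.png",cv2.resize(im[190:310,300:400],(500,600),interpolation=2))
E
```

```text
pos [ 0.5342 -0.2367  0.1904] rot [-3.1413e+00  1.3000e-03  2.9411e+00] t 7.65 F [-0.5 -0.1 -2.5] open 0.0138
shares 10 [ 0.54   0.366 -0.079] turn total -0.094
[[350.93322369 242.92074306]]
```

View pics/s2c.png

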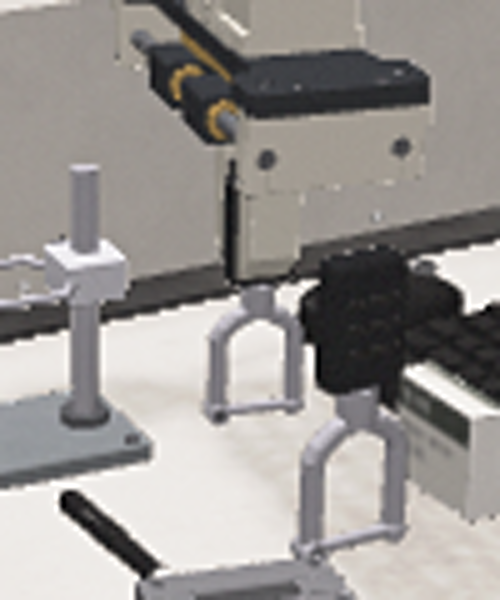

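The hook hangs upright in the fingers with its hinge on the left (-x). Its neck is at side pixel (351.6,250), directly below the TCP projection (350.9,243). Next, the eye.

>>> {"op": "send_rows", "data": {
  "plan": [
    [[0, 0, -0.1], [0, 0, -0.047]],
    [[0, 0, -0.1], [0, 0, -0.047]],
    [[0.2, 0.4, 0], [0, 0, 0]],
    [[0.2, 0.8, 0], [0, 0, 0]],
    [[0.2, 0.9, 0], [0, 0, 0]],
    [[0.2, 0.9, 0], [0, 0, 0]],
    [[0.2, 0.9, 0], [0, 0, 0]],
    [[0.2, 0.9, 0], [0, 0, 0]],
    [[0.2, 0.9, 0], [0, 0, 0]],
    [[0.2, 0.9, 0], [0, 0, 0]]
  ]
}}

```text
time: 8.95
tool_pos: [0.5023, -0.0678, 0.1943]
tool_rot: [3.141, 0.0, 3.089]
contact_force: [0.5, -0.3, -2.1]
opening: 0.0135
grip_force: 25.0
```

```bash
python3 - <<'E'
from h import *
rows([.5035,.0033,.19],8,3.089)
E
```

```text
pos [ 0.5023 -0.0678  0.1943] rot [3.1415e+00 3.0000e-04 3.0891e+00] t 8.95 F [ 0.5 -0.3 -2.1] open 0.0135
shares 8 [0.012 0.356 0.022] turn total 0.000
```

>>> {"op": "send_rows", "data": {
  "plan": [
    [[0.01, 0.36, 0], [0, 0, 0]],
    [[0.01, 0.36, 0], [0, 0, 0]],
    [[0.01, 0.36, 0], [0, 0, 0]],
    [[0.01, 0.36, 0], [0, 0, 0]],
    [[0.01, 0.36, 0], [0, 0, 0]],
    [[0.01, 0.36, 0], [0, 0, 0]],
    [[0.01, 0.36, 0], [0, 0, 0]],
    [[0.01, 0.33, 0], [0, 0, 0]],
    [[0, 0, 0], [0, 0, 0]],
    [[0, 0, 0], [0, 0, 0]]
  ]
}}

```text
time: 10.2
tool_pos: [0.5044, 0.0015, 0.1942]
tool_rot: [-3.141, 0.0, 3.089]
contact_force: [0.6, 0.2, -1.1]
opening: 0.014
grip_force: 25.0
```

```bash
python3 - <<'E'
from h import *
rows([.5035,.0033,.18],8,3.089)
im,d=snap("side","s3");W=world("side",d)
cv2.imwrite("pics/s3c.png",cv2.resize(im[195:295,260:345],(680,800),interpolation=2)[:600])
for n in range(1):
  x=robot.observe()["tool_pos"]
  print(proj("side",[x,x+[0,0,-.041],x+[0,0,-.0635],[.5085,.003,.097]]))
q=W[195:260,270:340].reshape(-1,3);v,u=np.mgrid[195:260,270:340];
m=(q[:,2]>.118)&(q[:,2]<.165)&(abs(q[:,0]-.5)<.04)&(abs(q[:,1])<.02);p=q[m]
for a in np.arange(.12,.165,.005):
    k=p[abs(p[:,2]-a)<.0025]
    if len(k):print(round(a,3),len(k),k[:,0].min().round(4),k[:,0].max().round(4),np.median(k[:,0]).round(4),np.median(k[:,1]).round(4))
E
```

```text
pos [0.5044 0.0015 0.1942] rot [-3.1415  0.      3.0889] t 10.2 F [ 0.6  0.2 -1.1] open 0.014
shares 8 [0.005 0.009 0.071] turn total -0.000
[[290.56266012 211.6515378 ]
 [290.83559803 227.43803137]
 [290.98274737 235.94902209]
 [292.40860059 248.01694824]]
0.125 3 0.4863 0.5225 0.4892 -0.0023
0.13 28 0.4829 0.5234 0.5056 -0.001
0.135 18 0.4846 0.525 0.4962 -0.0007
0.14 13 0.485 0.5255 0.5188 -0.0013
0.145 13 0.484 0.5241 0.4906 -0.0015
0.15 15 0.485 0.5247 0.4916 -0.0016
0.155 11 0.4851 0.526 0.5182 -0.0008
0.16 13 0.4861 0.5262 0.5183 -0.0019
0.165 7 0.4873 0.5266 0.5185 -0.0022
```

View pics/s3c.png

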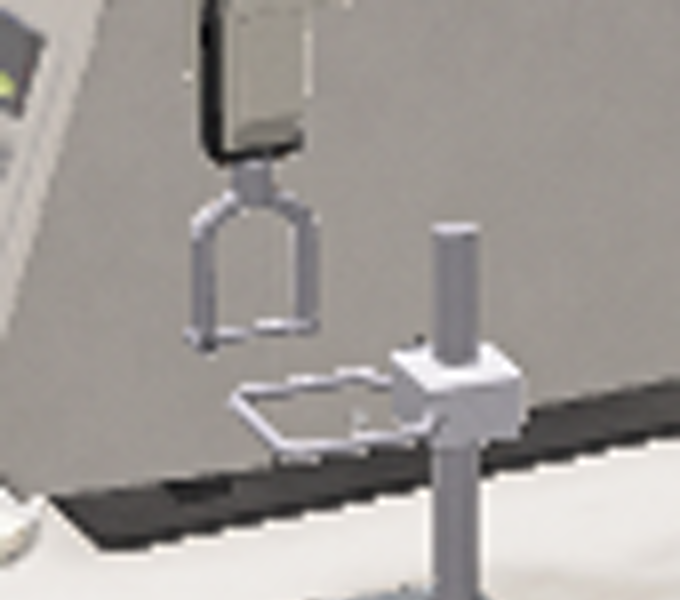

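The crop shows the hook above the eye. Its legs span crop columns 192–318 (side column 291.9), and the front bar's middle is at side pixel (292.6,248), so the bar sits at about +2 to +3 mm in the hook's x. I'll shift 2.5 mm back and feel for the bar.

>>> {"op": "send_rows", "data": {
  "plan": [
    [[0.1, 0.06, 0], [0, 0, 0]],
    [[0, 0, 0.2], [0, 0, 0]],
    [[0, 0, 0.2], [0, 0, 0]],
    [[0, 0, 0.2], [0, 0, 0]],
    [[0, 0, 0.1], [0, 0, 0]],
    [[0, 0, 0.1], [0, 0, 0]],
    [[0, 0, 0.08], [0, 0, 0]],
    [[0, 0, 0.04], [0, 0, 0]],
    [[0, 0, 0], [0, 0, 0]],
    [[0, 0, 0], [0, 0, 0]]
  ]
}}

```text
time: 11.5
tool_pos: [0.5021, 0.0032, 0.1713]
tool_rot: [3.142, 0.0, 3.089]
contact_force: [0.4, -0.3, -3.0]
opening: 0.0134
grip_force: 25.0
```

>>> {"op": "send_rows", "data": {
  "plan": [
    [[0, 0, 0.04], [0, 0, 0]],
    [[0, 0, 0.04], [0, 0, 0]],
    [[0, 0, 0.04], [0, 0, 0]],
    [[0, 0, 0.04], [0, 0, 0]],
    [[0, 0, 0.04], [0, 0, 0]],
    [[0, 0, 0], [0, 0, 0]],
    [[0, 0, 0], [0, 0, 0]],
    [[0, 0, 0], [0, 0, 0]],
    [[0, 0, 0], [0, 0, 0]],
    [[0, 0, 0], [0, 0, 0]]
  ]
}}

```text
time: 12.75
tool_pos: [0.502, 0.0032, 0.1663]
tool_rot: [3.142, 0.0, 3.089]
contact_force: [0.1, 0.3, -1.7]
opening: 0.0142
grip_force: 25.0
```

>>> {"op": "send_rows", "data": {
  "plan": [
    [[0, 0, 0.04], [0, 0, 0]],
    [[0, 0, 0.04], [0, 0, 0]],
    [[0, 0, 0.04], [0, 0, 0]],
    [[0, 0, 0], [0, 0, 0]],
    [[0, 0, 0], [0, 0, 0]],
    [[0, 0, 0], [0, 0, 0]],
    [[0, 0, 0], [0, 0, 0]],
    [[0, 0, 0], [0, 0, 0]],
    [[0, 0, 0], [0, 0, 0]],
    [[0, 0, 0], [0, 0, 0]]
  ]
}}

```text
time: 14.0
tool_pos: [0.502, 0.0033, 0.1632]
tool_rot: [3.142, 0.0, 3.089]
contact_force: [0.3, 0.6, 1.6]
opening: 0.014
grip_force: 25.0
```

```bash
python3 - <<'E'
from h import *
rows([.502,.0032,.128],8,3.089)
im,d=snap("side","s4")
for i in range(3): print(np.round(robot.observe()["contact_force"],1))
cv2.imwrite("pics/s4c.png",cv2.resize(im[205:265,260:340],(800,600),interpolation=2))
E
```

```text
pos [0.502  0.0033 0.1632] rot [3.1415e+00 1.0000e-04 3.0888e+00] t 14.0 F [0.3 0.6 1.6] open 0.014
shares 8 [ 0.    -0.     0.176] turn total -0.000
[-1.3 -0.5  0.2]
[-1.3 -0.5  0.2]
[-1.3 -0.5  0.2]
```

View pics/s4c.png

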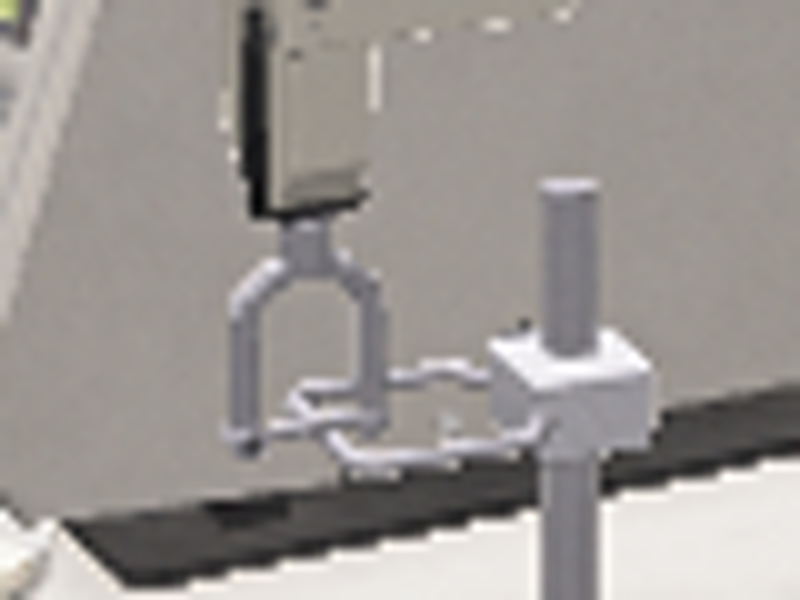

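The gate is resting on the bar at about crop (320,420), just right of the loop's middle (308), and clear of both legs. I'll press on gradually.

>>> {"op": "send_rows", "data": {
  "plan": [
    [[0, 0, 0.06], [0, 0, 0]],
    [[0, 0, 0.06], [0, 0, 0]],
    [[0, 0, 0.06], [0, 0, 0]],
    [[0, 0, 0.06], [0, 0, 0]],
    [[0, 0, 0.06], [0, 0, 0]],
    [[0, 0, 0.06], [0, 0, 0]],
    [[0, 0, 0], [0, 0, 0]],
    [[0, 0, 0], [0, 0, 0]],
    [[0, 0, 0], [0, 0, 0]],
    [[0, 0, 0], [0, 0, 0]]
  ]
}}

```text
time: 15.3
tool_pos: [0.5021, 0.0032, 0.1543]
tool_rot: [3.142, 0.0, 3.089]
contact_force: [1.1, -0.8, 4.0]
opening: 0.0137
grip_force: 25.0
```

```bash
python3 - <<'E'
from h import *
rows([.502,.0032,.128],8,3.089)
E
```

```text
pos [0.5021 0.0032 0.1543] rot [3.1415e+00 3.0000e-04 3.0887e+00] t 15.3 F [ 1.1 -0.8  4. ] open 0.0137
shares 8 [ 0.    -0.     0.131] turn total -0.000
```

>>> {"op": "send_rows", "data": {
  "plan": [
    [[0, 0, 0.06], [0, 0, 0]],
    [[0, 0, 0.06], [0, 0, 0]],
    [[0, 0, 0.06], [0, 0, 0]],
    [[0, 0, 0.06], [0, 0, 0]],
    [[0, 0, 0.06], [0, 0, 0]],
    [[0, 0, 0.06], [0, 0, 0]],
    [[0, 0, 0.06], [0, 0, 0]],
    [[0, 0, 0.06], [0, 0, 0]],
    [[0, 0, 0], [0, 0, 0]],
    [[0, 0, 0], [0, 0, 0]]
  ]
}}

```text
time: 16.55
tool_pos: [0.501, 0.0034, 0.1417]
tool_rot: [3.141, -0.002, 3.089]
contact_force: [-3.8, -0.0, 1.1]
opening: 0.0141
grip_force: 25.0
```

>>> {"op": "send_rows", "data": {
  "plan": [
    [[0, 0, 0.06], [0, 0, 0]],
    [[0, 0, 0.06], [0, 0, 0]],
    [[0, 0, 0.06], [0, 0, 0]],
    [[0, 0, 0.06], [0, 0, 0]],
    [[0, 0, 0.06], [0, 0, 0]],
    [[0, 0, 0.06], [0, 0, 0]],
    [[0, 0, 0.06], [0, 0, 0]],
    [[0, 0, 0], [0, 0, 0]],
    [[0, 0, 0], [0, 0, 0]],
    [[0, 0, 0], [0, 0, 0]]
  ]
}}

```text
time: 17.8
tool_pos: [0.5021, 0.0032, 0.1318]
tool_rot: [3.142, 0.0, 3.089]
contact_force: [-0.5, -0.6, -2.2]
opening: 0.0141
grip_force: 25.0
```

>>> {"op": "send_rows", "data": {
  "plan": [
    [[0, 0, 0.06], [0, 0, 0]],
    [[0, 0, 0.06], [0, 0, 0]],
    [[0, 0, 0.04], [0, 0, 0]],
    [[0, 0, 0], [0, 0, 0]],
    [[0, 0, 0], [0, 0, 0]],
    [[0, 0, 0], [0, 0, 0]],
    [[0, 0, 0], [0, 0, 0]],
    [[0, 0, 0], [0, 0, 0]],
    [[0, 0, 0], [0, 0, 0]],
    [[0, 0, 0], [0, 0, 0]]
  ]
}}

```text
time: 19.05
tool_pos: [0.502, 0.0032, 0.1277]
tool_rot: [3.142, 0.0, 3.089]
contact_force: [-0.3, -0.3, -1.0]
opening: 0.014
grip_force: 25.0
```

```bash
python3 - <<'E'
from h import *
rows([.502,.0032,.15],8,3.089)
im,d=snap("side","s5")
cv2.imwrite("pics/s5c.png",cv2.resize(im[205:265,260:340],(800,600),interpolation=2))
E
```

```text
pos [0.502  0.0032 0.1277] rot [3.1415 0.     3.0888] t 19.05 F [-0.3 -0.3 -1. ] open 0.014
shares 8 [ 0.    -0.    -0.111] turn total -0.000
```

View pics/s5c.png

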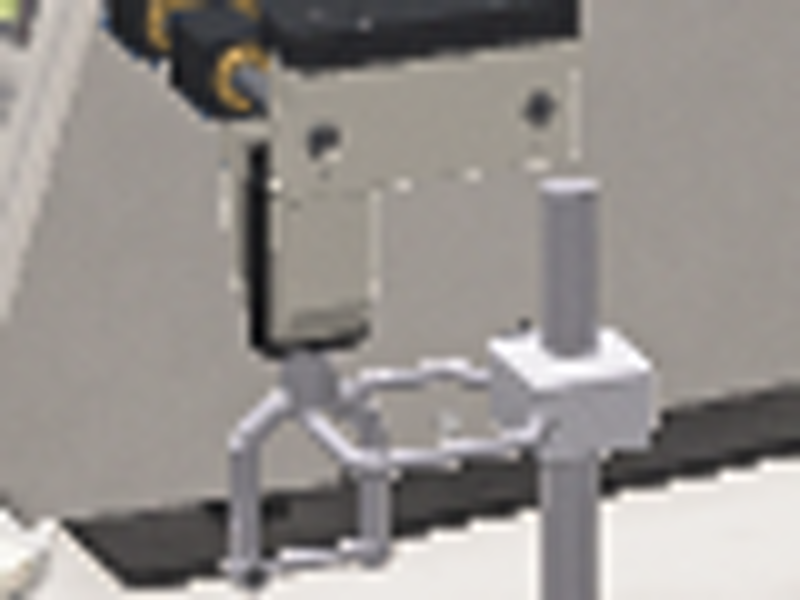

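The gate is shut beneath the bar (gate at crop row ~560, bar at row ~430). Now the gentle tug upward.

>>> {"op": "send_rows", "data": {
  "plan": [
    [[0, 0, -0.12], [0, 0, 0]],
    [[0, 0, -0.12], [0, 0, 0]],
    [[0, 0, -0.12], [0, 0, 0]],
    [[0, 0, -0.12], [0, 0, 0]],
    [[0, 0, -0.12], [0, 0, 0]],
    [[0, 0, -0.12], [0, 0, 0]],
    [[0, 0, -0.12], [0, 0, 0]],
    [[0, 0, -0.08], [0, 0, 0]],
    [[0, 0, 0], [0, 0, 0]],
    [[0, 0, 0], [0, 0, 0]]
  ]
}}

```text
time: 20.35
tool_pos: [0.5019, 0.0033, 0.1506]
tool_rot: [3.141, -0.0, 3.089]
contact_force: [-0.4, 1.2, -2.0]
opening: 0.0136
grip_force: 25.0
```

>>> {"op": "send_rows", "data": {
  "plan": [
    [[0, 0, -0.04], [0, 0, 0]],
    [[0, 0, -0.03], [0, 0, 0]],
    [[0, 0, 0], [0, 0, 0]],
    [[0, 0, 0], [0, 0, 0]],
    [[0, 0, 0], [0, 0, 0]],
    [[0, 0, 0], [0, 0, 0]],
    [[0, 0, 0], [0, 0, 0]],
    [[0, 0, 0], [0, 0, 0]],
    [[0, 0, 0], [0, 0, 0]],
    [[0, 0, 0], [0, 0, 0]]
  ]
}}

```text
time: 21.6
tool_pos: [0.502, 0.0033, 0.1525]
tool_rot: [3.142, 0.0, 3.089]
contact_force: [-0.0, 0.1, -1.9]
opening: 0.0139
grip_force: 25.0
```

>>> {"op": "send_rows", "data": {
  "plan": [
    [[0, 0, -0.04], [0, 0, 0]],
    [[0, 0, 0], [0, 0, 0]],
    [[0, 0, 0], [0, 0, 0]],
    [[0, 0, 0], [0, 0, 0]],
    [[0, 0, 0], [0, 0, 0]],
    [[0, 0, 0], [0, 0, 0]],
    [[0, 0, 0], [0, 0, 0]],
    [[0, 0, 0], [0, 0, 0]],
    [[0, 0, 0], [0, 0, 0]],
    [[0, 0, 0], [0, 0, 0]]
  ]
}}

```text
time: 22.85
tool_pos: [0.502, 0.0033, 0.1535]
tool_rot: [3.141, 0.0, 3.089]
contact_force: [0.2, 0.2, -1.6]
opening: 0.0139
grip_force: 25.0
```

>>> {"op": "send_rows", "data": {
  "plan": [
    [[0, 0, -0.03], [0, 0, 0]],
    [[0, 0, 0], [0, 0, 0]],
    [[0, 0, 0], [0, 0, 0]],
    [[0, 0, 0], [0, 0, 0]],
    [[0, 0, 0], [0, 0, 0]],
    [[0, 0, 0], [0, 0, 0]],
    [[0, 0, 0], [0, 0, 0]],
    [[0, 0, 0], [0, 0, 0]],
    [[0, 0, 0], [0, 0, 0]],
    [[0, 0, 0], [0, 0, 0]]
  ]
}}

```text
time: 24.1
tool_pos: [0.502, 0.0032, 0.1542]
tool_rot: [3.142, -0.0, 3.089]
contact_force: [0.5, 0.6, -2.4]
opening: 0.0141
grip_force: 25.0
```

>>> {"op": "send_rows", "data": {
  "plan": [
    [[0, 0, -0.03], [0, 0, 0]],
    [[0, 0, 0], [0, 0, 0]],
    [[0, 0, 0], [0, 0, 0]],
    [[0, 0, 0], [0, 0, 0]],
    [[0, 0, 0], [0, 0, 0]],
    [[0, 0, 0], [0, 0, 0]],
    [[0, 0, 0], [0, 0, 0]],
    [[0, 0, 0], [0, 0, 0]],
    [[0, 0, 0], [0, 0, 0]],
    [[0, 0, 0], [0, 0, 0]]
  ]
}}

```text
time: 25.35
tool_pos: [0.5019, 0.0033, 0.1549]
tool_rot: [3.141, -0.0, 3.089]
contact_force: [0.4, 0.4, -8.9]
opening: 0.0138
grip_force: 25.0
```

The closed gate pulls on the bar with about 7 N. Lowering now.

>>> {"op": "send_rows", "data": {
  "plan": [
    [[0, 0, 0.12], [0, 0, 0]],
    [[0, 0, 0.14], [0, 0, 0]],
    [[0, 0, 0.14], [0, 0, 0]],
    [[0, 0, 0.14], [0, 0, 0]],
    [[0, 0, 0.14], [0, 0, 0]],
    [[0, 0, 0.14], [0, 0, 0]],
    [[0, 0, 0.14], [0, 0, 0]],
    [[0, 0, 0.14], [0, 0, 0]],
    [[0, 0, 0.1], [0, 0, 0]],
    [[0, 0, 0], [0, 0, 0]]
  ]
}}

```text
time: 26.6
tool_pos: [0.5019, 0.0033, 0.1248]
tool_rot: [3.141, -0.0, 3.089]
contact_force: [-0.2, 0.5, -0.6]
opening: 0.0139
grip_force: 25.0
```

>>> {"op": "send_rows", "data": {
  "plan": [
    [[0, 0, 0.03], [0, 0, 0]],
    [[0, 0, 0.03], [0, 0, 0]],
    [[0, 0, 0], [0, 0, 0]],
    [[0, 0, 0], [0, 0, 0]],
    [[0, 0, 0], [0, 0, 0]],
    [[0, 0, 0], [0, 0, 0]],
    [[0, 0, 0], [0, 0, 0]],
    [[0, 0, 0], [0, 0, 0]],
    [[0, 0, 0], [0, 0, 0]],
    [[0, 0, 0], [0, 0, 0]]
  ]
}}

```text
time: 27.85
tool_pos: [0.5021, 0.0032, 0.1235]
tool_rot: [3.142, 0.0, 3.089]
contact_force: [0.5, 0.8, 0.8]
opening: 0.0142
grip_force: 25.0
```

The arch is already touching, with the bar off its apex. I'll lift slightly, move the hook about 4.5 mm forward so the bar sits under the arch's top, and lower again.

>>> {"op": "send_rows", "data": {
  "plan": [
    [[0, 0, -0.04], [0, 0, 0]],
    [[-0.06, 0, 0], [0, 0, 0]],
    [[-0.06, 0, 0], [0, 0, 0]],
    [[-0.06, 0, 0], [0, 0, 0]],
    [[0, 0, 0.03], [0, 0, 0]],
    [[0, 0, 0.03], [0, 0, 0]],
    [[0, 0, 0], [0, 0, 0]],
    [[0, 0, 0], [0, 0, 0]],
    [[0, 0, 0], [0, 0, 0]],
    [[0, 0, 0], [0, 0, 0]]
  ]
}}

```text
time: 29.1
tool_pos: [0.5065, 0.003, 0.123]
tool_rot: [3.141, 0.0, 3.089]
contact_force: [0.8, 0.9, -1.5]
opening: 0.0137
grip_force: 25.0
```

>>> {"op": "send_rows", "data": {
  "plan": [
    [[0, 0, 0.03], [0, 0, 0]],
    [[0, 0, 0], [0, 0, 0]],
    [[0, 0, 0], [0, 0, 0]],
    [[0, 0, 0], [0, 0, 0]],
    [[0, 0, 0], [0, 0, 0]],
    [[0, 0, 0], [0, 0, 0]],
    [[0, 0, 0], [0, 0, 0]],
    [[0, 0, 0], [0, 0, 0]],
    [[0, 0, 0], [0, 0, 0]],
    [[0, 0, 0], [0, 0, 0]]
  ]
}}

```text
time: 30.35
tool_pos: [0.5065, 0.003, 0.1222]
tool_rot: [3.142, 0.0, 3.089]
contact_force: [-0.4, -0.1, -1.7]
opening: 0.0137
grip_force: 25.0
```

>>> {"op": "send_rows", "data": {
  "plan": [
    [[0, 0, 0.03], [0, 0, 0]],
    [[0, 0, 0], [0, 0, 0]],
    [[0, 0, 0], [0, 0, 0]],
    [[0, 0, 0], [0, 0, 0]],
    [[0, 0, 0], [0, 0, 0]],
    [[0, 0, 0], [0, 0, 0]],
    [[0, 0, 0], [0, 0, 0]],
    [[0, 0, 0], [0, 0, 0]],
    [[0, 0, 0], [0, 0, 0]],
    [[0, 0, 0], [0, 0, 0]]
  ]
}}

```text
time: 31.6
tool_pos: [0.5066, 0.003, 0.1216]
tool_rot: [3.142, 0.0, 3.089]
contact_force: [-1.7, -0.1, 6.5]
opening: 0.0138
grip_force: 25.0
```

>>> {"op": "send_rows", "data": {
  "plan": [
    [[0, 0, -0.03], [0, 0, 0]],
    [[0.05, 0, 0], [0, 0, 0]],
    [[0, 0, 0.01], [0, 0, 0]],
    [[0, 0, 0], [0, 0, 0]],
    [[0, 0, 0], [0, 0, 0]],
    [[0, 0, 0], [0, 0, 0]],
    [[0, 0, 0], [0, 0, 0]],
    [[0, 0, 0], [0, 0, 0]],
    [[0, 0, 0], [0, 0, 0]],
    [[0, 0, 0], [0, 0, 0]]
  ],
  "force": 25
}}

```text
time: 32.85
tool_pos: [0.5055, 0.0031, 0.1221]
tool_rot: [3.142, 0.001, 3.089]
contact_force: [2.5, -0.5, 2.0]
opening: 0.0139
grip_force: 25.0
```

>>> {"op": "send_rows", "data": {
  "plan": [
    [[0, 0, 0], [0, 0, 0]],
    [[0, 0, 0], [0, 0, 0]],
    [[0, 0, 0], [0, 0, 0]],
    [[0, 0, 0], [0, 0, 0]],
    [[0, 0, 0], [0, 0, 0]],
    [[0, 0, 0], [0, 0, 0]],
    [[0, 0, 0], [0, 0, 0]],
    [[0, 0, 0], [0, 0, 0]],
    [[0, 0, 0], [0, 0, 0]],
    [[0, 0, 0], [0, 0, 0]]
  ],
  "gripper": -1,
  "force": 3
}}

```text
time: 34.1
tool_pos: [0.5052, 0.0031, 0.1219]
tool_rot: [3.141, -0.0, 3.089]
contact_force: [0.3, 0.4, -0.6]
opening: 0.0139
grip_force: 3.0
```

>>> {"op": "send_rows", "data": {
  "plan": [
    [[0, 0, 0], [0, 0, 0]],
    [[0, 0, 0], [0, 0, 0]],
    [[0, 0, 0], [0, 0, 0]],
    [[0, 0, 0], [0, 0, 0]],
    [[0, 0, 0], [0, 0, 0]],
    [[0, 0, 0], [0, 0, 0]],
    [[0, 0, 0], [0, 0, 0]],
    [[0, 0, 0], [0, 0, 0]],
    [[0, 0, 0], [0, 0, 0]],
    [[0, 0, 0], [0, 0, 0]]
  ],
  "gripper": -0.5
}}

```text
time: 35.35
tool_pos: [0.5053, 0.0031, 0.122]
tool_rot: [3.142, 0.0, 3.089]
contact_force: [-0.6, -0.2, 0.2]
opening: 0.0227
grip_force: 0.0
```

```bash
python3 - <<'E'
from h import *
rows([.505,.0032,.22],8,3.089)
im,d=snap("side","s6")
cv2.imwrite("pics/s6c.png",cv2.resize(im[205:265,260:340],(800,600),interpolation=2))
E
```

```text
pos [0.5053 0.0031 0.122 ] rot [3.1415e+00 1.0000e-04 3.0887e+00] t 35.35 F [-0.6 -0.2  0.2] open 0.0227
shares 8 [ 0.001  0.001 -0.49 ] turn total -0.000
```

View pics/s6c.png

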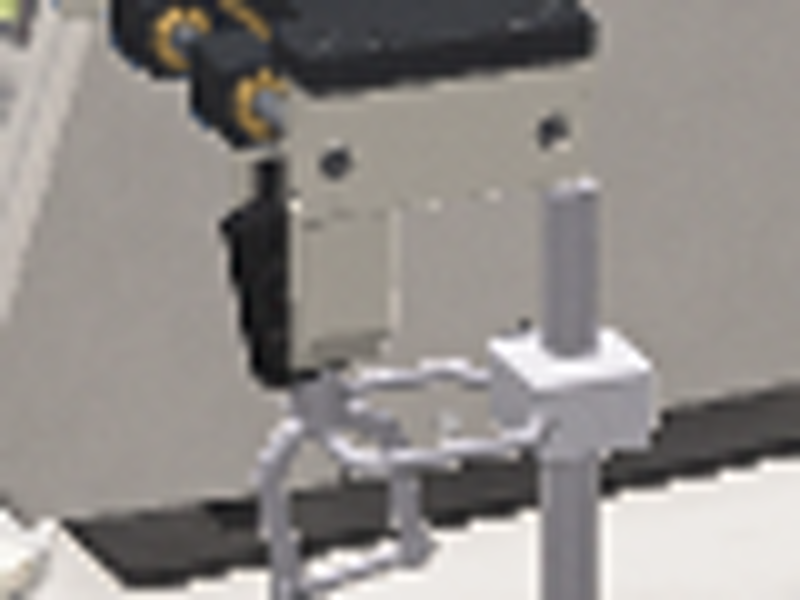

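The hook hangs with the gate shut, but it leans by about 8° (left leg from crop (265,470) to (285,590)). It may still be swinging, so I'll check by numbers.

```bash
cat >> h.py <<'E'
def tilt():
    im,d=read_camera("side");W=world("side",d)
    q=W[195:300,260:340].reshape(-1,3)
    m=(q[:,2]>.06)&(q[:,2]<.085)&(abs(q[:,0]-.507)<.045)&(abs(q[:,1]-.003)<.02);p=q[m]
    mid=np.median(p[:,0])
    out=[]
    for k in (p[p[:,0]<mid-6e-3],p[p[:,0]>mid+6e-3]):
        f=np.polyfit(k[:,2],k[:,0],1);g=np.polyfit(k[:,2],k[:,1],1);out.append((len(k),round(np.degrees(np.arctan(f[0])),1),round(np.degrees(np.arctan(g[0])),1),round(np.polyval(f,.075),4)))
    print(round(float(robot.observe()["time"]),2),out, p[:,1].mean().round(4))
    b=q[(q[:,2]>.118)&(q[:,2]<.19)&(abs(q[:,0]-.507)<.05)&(abs(q[:,1]-.003)<.02)];return b
E
python3 - <<'E'
from h import *
for i in range(6): tilt()
E
```

```text
35.45 [(31, np.float64(-13.0), np.float64(5.1), np.float64(0.4933)), (31, np.float64(4.2), np.float64(-6.4), np.float64(0.5272))] -0.0011
35.5 [(30, np.float64(-13.8), np.float64(-0.2), np.float64(0.4933)), (25, np.float64(-2.6), np.float64(2.0), np.float64(0.5288))] -0.0008
35.55 [(29, np.float64(-12.3), np.float64(-1.9), np.float64(0.4934)), (17, np.float64(-1.7), np.float64(-2.6), np.float64(0.5296))] -0.0007
35.6 [(31, np.float64(-8.3), np.float64(3.6), np.float64(0.4936)), (31, np.float64(3.2), np.float64(-2.7), np.float64(0.5276))] -0.0004
35.65 [(30, np.float64(-11.0), np.float64(1.8), np.float64(0.4933)), (30, np.float64(2.2), np.float64(-5.2), np.float64(0.5277))] -0.0002
35.7 [(30, np.float64(-12.2), np.float64(0.9), np.float64(0.4932)), (29, np.float64(-2.7), np.float64(-8.1), np.float64(0.5277))] -0.0003
```

>>> {"op": "send_rows", "data": {
  "plan": [
    [[0, 0, 0], [0, 0, 0]],
    [[0, 0, 0], [0, 0, 0]],
    [[0, 0, 0], [0, 0, 0]],
    [[0, 0, 0], [0, 0, 0]],
    [[0, 0, 0], [0, 0, 0]],
    [[0, 0, 0], [0, 0, 0]],
    [[0, 0, 0], [0, 0, 0]],
    [[0, 0, 0], [0, 0, 0]],
    [[0, 0, 0], [0, 0, 0]],
    [[0, 0, 0], [0, 0, 0]]
  ]
}}

```text
time: 36.95
tool_pos: [0.5053, 0.0031, 0.122]
tool_rot: [3.141, 0.0, 3.089]
contact_force: [-1.3, -0.7, 0.1]
opening: 0.023
grip_force: 0.0
```

```bash
python3 - <<'E'
from h import *
for i in range(3): tilt()
E
```

```text
37.0 [(31, np.float64(-16.1), np.float64(-1.0), np.float64(0.4932)), (30, np.float64(-5.8), np.float64(-5.1), np.float64(0.5279))] -0.0004
37.05 [(28, np.float64(-9.5), np.float64(0.4), np.float64(0.4935)), (15, np.float64(-3.3), np.float64(-1.0), np.float64(0.53))] -0.0004
37.1 [(32, np.float64(-14.8), np.float64(-0.8), np.float64(0.4933)), (30, np.float64(-4.2), np.float64(-3.2), np.float64(0.528))] -0.0004
```

The hook is at rest but leaning about 10°, because the bar is slightly off the arch's apex. I'll regrip it, straighten it, centre it and release again.

>>> {"op": "send_rows", "data": {
  "plan": [
    [[0.1, 0, 0], [0, 0, 0]],
    [[0.1, 0, 0], [0, 0, 0]],
    [[0, 0, 0], [0, 0, 0]],
    [[0, 0, 0], [0, 0, 0]],
    [[0, 0, 0], [0, 0, 0]],
    [[0, 0, 0], [0, 0, 0]],
    [[0, 0, 0], [0, 0, 0]],
    [[0, 0, 0], [0, 0, 0]],
    [[0, 0, 0], [0, 0, 0]],
    [[0, 0, 0], [0, 0, 0]]
  ]
}}

```text
time: 38.35
tool_pos: [0.5003, 0.0033, 0.122]
tool_rot: [3.142, 0.0, 3.089]
contact_force: [-0.4, 0.9, 0.7]
opening: 0.0232
grip_force: 0.0
```

>>> {"op": "send_rows", "data": {
  "plan": [
    [[0, 0, 0], [0, 0, 0]],
    [[0, 0, 0], [0, 0, 0]],
    [[0, 0, 0], [0, 0, 0]],
    [[0, 0, 0], [0, 0, 0]],
    [[0, 0, -0.06], [0, 0, 0]],
    [[0, 0, 0], [0, 0.05, 0]],
    [[0, 0, 0], [0, 0.05, 0]],
    [[0, 0, 0], [0, 0, 0]],
    [[0, 0, 0], [0, 0, 0]],
    [[0, 0, 0], [0, 0, 0]]
  ],
  "gripper": -1,
  "force": 15
}}

```text
time: 39.6
tool_pos: [0.5007, 0.0033, 0.124]
tool_rot: [3.142, -0.154, 3.089]
contact_force: [4.8, -0.2, 1.6]
opening: 0.0143
grip_force: 15.0
```

```bash
python3 - <<'E'
from h import *
rows([.505,.0032,.122],1)
for i in range(4): tilt()
s=robot.observe();print(np.round(s["contact_force"],1))
# reference: same estimator on the straight hook (s5) 
W=world("side",np.load("pics/s5.npy"));q=W[195:300,260:340].reshape(-1,3)
p=q[(q[:,2]>.066)&(q[:,2]<.091)&(abs(q[:,0]-.507)<.045)&(abs(q[:,1]-.003)<.02)];mid=np.median(p[:,0])
for k in (p[p[:,0]<mid-6e-3],p[p[:,0]>mid+6e-3]): f=np.polyfit(k[:,2],k[:,0],1);print(np.degrees(np.arctan(f[0])).round(1),np.polyval(f,.081).round(4))
E
```

```text
pos [0.5007 0.0033 0.124 ] rot [ 3.1415 -0.1542  3.0888] t 39.6 F [ 4.8 -0.2  1.6] open 0.0143
shares 1 [-0.183  0.003  0.051] 
39.65 [(33, np.float64(-10.4), np.float64(5.1), np.float64(0.4869)), (29, np.float64(-4.6), np.float64(-1.8), np.float64(0.5207))] 0.0003
39.7 [(32, np.float64(-11.4), np.float64(-2.2), np.float64(0.487)), (33, np.float64(-2.1), np.float64(-0.5), np.float64(0.5196))] -0.0
39.75 [(30, np.float64(-12.5), np.float64(-2.8), np.float64(0.4871)), (30, np.float64(-1.4), np.float64(-4.4), np.float64(0.5198))] 0.0005
39.8 [(33, np.float64(-14.6), np.float64(-2.6), np.float64(0.4867)), (31, np.float64(-3.3), np.float64(-1.5), np.float64(0.5195))] -0.0004
[ 5.4 -0.3  3.1]
1.8 0.4807
33.2 0.5196
```

>>> {"op": "send_rows", "data": {
  "plan": [
    [[-0.06, 0, -0.02], [0, 0, 0]],
    [[-0.06, 0, -0.02], [0, 0, 0]],
    [[-0.06, 0, -0.02], [0, 0, 0]],
    [[0, 0, 0], [0, 0, 0]],
    [[0, 0, 0], [0, 0, 0]],
    [[0, 0, 0], [0, 0, 0]],
    [[0, 0, 0], [0, 0, 0]],
    [[0, 0, 0], [0, 0, 0]],
    [[0, 0, 0], [0, 0, 0]],
    [[0, 0, 0], [0, 0, 0]]
  ]
}}

```text
time: 41.05
tool_pos: [0.505, 0.0031, 0.1243]
tool_rot: [3.142, -0.157, 3.089]
contact_force: [-0.3, 0.3, -1.8]
opening: 0.014
grip_force: 15.0
```

```bash
cat >> h.py <<'E'
def legs(d,z0=.066,z1=.09,pr=True):
    W=world("side",d); m=(W[...,2]>z0)&(W[...,2]<z1)&(abs(W[...,0]-.507)<.045)&(abs(W[...,1]-.003)<.02)
    r=[]
    for v in range(230,290):
        u=np.where(m[v])[0]
        if len(u)<4: continue
        g=np.split(u,np.where(np.diff(u)>2)[0]+1)
        if len(g)==2 and max(len(k) for k in g)<=6: r.append((v,g[0].mean(),g[1].mean()))
    r=np.array(r); a=[np.degrees(np.arctan(np.polyfit(r[:,0],r[:,i],1)[0])).round(1) for i in(1,2)]
    print(len(r),"legs deg",a,"mid u",r[:,1:].mean().round(2),"v",r[:,0].mean())
E
python3 - <<'E'
from h import *
for f,a,b in(("s3",.139,.158),("s5",.075,.092),("s6",.066,.09)):
    legs(np.load(f"pics/{f}.npy"),a,b)
rows([.505,.0032,.122],1)
for i in range(3): legs(read_camera("side")[1])
E
```

```text
3 legs deg [np.float64(-0.0), np.float64(14.0)] mid u 291.33 v 231.0
4 legs deg [np.float64(-0.0), np.float64(-0.0)] mid u 290.5 v 254.5
6 legs deg [np.float64(8.1), np.float64(6.5)] mid u 293.58 v 255.5
pos [0.505  0.0031 0.1243] rot [ 3.1415 -0.157   3.0888] t 41.05 F [-0.3  0.3 -1.8] open 0.014
shares 1 [-0.016  0.005  0.09 ] 
6 legs deg [np.float64(4.1), np.float64(0.0)] mid u 292.54 v 255.5
7 legs deg [np.float64(5.1), np.float64(-2.0)] mid u 292.54 v 256.0
7 legs deg [np.float64(5.1), np.float64(-6.1)] mid u 292.5 v 256.0
```

>>> {"op": "send_rows", "data": {
  "plan": [
    [[-0.006, 0, 0.04], [0, 0, 0]],
    [[-0.003, 0, 0.02], [0, 0, 0]],
    [[0, 0, 0], [0, 0, 0]],
    [[0, 0, 0], [0, 0, 0]],
    [[0, 0, 0], [0, 0, 0]],
    [[0, 0, 0], [0, 0, 0]],
    [[0, 0, 0], [0, 0, 0]],
    [[0, 0, 0], [0, 0, 0]],
    [[0, 0, 0], [0, 0, 0]],
    [[0, 0, 0], [0, 0, 0]]
  ]
}}

```text
time: 42.45
tool_pos: [0.505, 0.0031, 0.1228]
tool_rot: [3.141, -0.157, 3.089]
contact_force: [-1.5, -1.2, 3.1]
opening: 0.014
grip_force: 15.0
```

>>> {"op": "send_rows", "data": {
  "plan": [
    [[-0.005, 0, 0.03], [0, 0, 0]],
    [[0, 0, 0], [0, 0, 0]],
    [[0, 0, 0], [0, 0, 0]],
    [[0, 0, 0], [0, 0, 0]],
    [[0, 0, 0], [0, 0, 0]],
    [[0, 0, 0], [0, 0, 0]],
    [[0, 0, 0], [0, 0, 0]],
    [[0, 0, 0], [0, 0, 0]],
    [[0, 0, 0], [0, 0, 0]],
    [[0, 0, 0], [0, 0, 0]]
  ]
}}

```text
time: 43.7
tool_pos: [0.505, 0.0031, 0.1226]
tool_rot: [-3.142, -0.156, 3.089]
contact_force: [-1.4, 0.6, 6.1]
opening: 0.0139
grip_force: 15.0
```

>>> {"op": "send_rows", "data": {
  "plan": [
    [[0.003, 0, -0.02], [0, 0, 0]],
    [[0, 0, 0], [0, 0, 0]],
    [[0, 0, 0], [0, 0, 0]],
    [[0, 0, 0], [0, 0, 0]],
    [[0, 0, 0], [0, 0, 0]],
    [[0, 0, 0], [0, 0, 0]],
    [[0, 0, 0], [0, 0, 0]],
    [[0, 0, 0], [0, 0, 0]],
    [[0, 0, 0], [0, 0, 0]],
    [[0, 0, 0], [0, 0, 0]]
  ],
  "force": 3
}}

```text
time: 44.95
tool_pos: [0.505, 0.0031, 0.1226]
tool_rot: [3.142, -0.157, 3.089]
contact_force: [-0.5, -0.5, 5.0]
opening: 0.0135
grip_force: 3.0
```

```bash
python3 - <<'E'
from h import *
for i in range(2): legs(read_camera("side")[1])
E
```

```text
6 legs deg [np.float64(4.1), np.float64(0.0)] mid u 292.54 v 255.5
7 legs deg [np.float64(5.1), np.float64(6.1)] mid u 292.64 v 256.0
```

>>> {"op": "send_rows", "data": {
  "plan": [
    [[0, 0, 0], [0, 0, 0]],
    [[0, 0, 0], [0, 0, 0]],
    [[0, 0, 0], [0, 0, 0]],
    [[0, 0, 0], [0, 0, 0]],
    [[0, 0, 0], [0, 0, 0]],
    [[0, 0, 0], [0, 0, 0]],
    [[0, 0, 0], [0, 0, 0]],
    [[0, 0, 0], [0, 0, 0]],
    [[0, 0, 0], [0, 0, 0]],
    [[0, 0, 0], [0, 0, 0]]
  ],
  "gripper": -0.5
}}

```text
time: 46.3
tool_pos: [0.5049, 0.0031, 0.1225]
tool_rot: [3.142, -0.157, 3.089]
contact_force: [0.1, 0.1, 0.0]
opening: 0.0227
grip_force: 0.0
```

```bash
python3 - <<'E'
from h import *
for i in range(4): legs(read_camera("side")[1])
im,d=snap("side","s7");W=world("side",d)
# handle: dark pixels near
s=im.max(2); rows([.505,.003,.22],8)
for v in range(205,250,3):
    u=np.where((s[v,270:320]<60)&(abs(W[v,270:320,0]-.505)<.06)&(abs(W[v,270:320,1])<.04))[0]+270
    print(v,u.tolist(),end=' ')
E
```

```text
6 legs deg [np.float64(4.1), np.float64(10.5)] mid u 293.33 v 255.5
6 legs deg [np.float64(4.1), np.float64(10.5)] mid u 293.33 v 255.5
6 legs deg [np.float64(4.1), np.float64(6.5)] mid u 293.29 v 255.5
6 legs deg [np.float64(4.1), np.float64(10.5)] mid u 293.33 v 255.5
pos [0.5049 0.0031 0.1225] rot [ 3.1415 -0.157   3.0888] t 46.55 F [ 0.4  0.3 -0.3] open 0.0228
shares 8 [ 0.076 -0.001 -0.482] 
205 [276, 277, 278, 279, 286, 287, 288, 289] 208 [278, 279, 283, 284, 285, 286] 211 [284, 285, 286, 287, 288] 214 [285, 286, 287] 217 [] 220 [288, 289, 290, 291] 223 [288, 289, 290] 226 [285, 286, 287, 288, 289, 290] 229 [285, 286, 287, 288, 289] 232 [285, 286, 287, 288, 289] 235 [286, 287, 288, 289] 238 [286, 287, 288] 241 [286, 287, 288] 244 [] 247 []
```

The lean is now about 5°, and the hook is hanging freely and still. That counts as upright, so I'll back away straight up.

>>> {"op": "send_rows", "data": {
  "plan": [
    [[0, 0, 0], [0, 0, 0]],
    [[0, 0, 0], [0, 0, 0]],
    [[0.03, 0, -0.2], [0, 0, 0]],
    [[0.06, 0, -0.4], [0, 0, 0]],
    [[0.08, 0, -0.5], [0, 0, 0]],
    [[0.08, 0, -0.5], [0, 0, 0]],
    [[0.08, 0, -0.5], [0, 0, 0]],
    [[0.08, 0, -0.5], [0, 0, 0]],
    [[0.08, 0, -0.5], [0, 0, 0]],
    [[0.08, 0, -0.5], [0, 0, 0]]
  ],
  "gripper": -0.2
}}

```text
time: 47.8
tool_pos: [0.5049, 0.0031, 0.2145]
tool_rot: [3.142, -0.157, 3.089]
contact_force: [-0.1, 0.3, -0.7]
opening: 0.0368
grip_force: 0.0
```

```bash
python3 - <<'E'
from h import *
rows([.44,.003,.26],8)
im,d=snap("side","s8");W=world("side",d)
legs(d);legs(read_camera("side")[1])
s=im.max(2)
for v in range(214,246,2):
    u=np.where((s[v,270:320]<60)&(abs(W[v,270:320,0]-.505)<.06)&(abs(W[v,270:320,1])<.04))[0]+270
    print(v,(u.min(),u.max()) if len(u) else 0,end=' ')
m=(s<60)&(abs(W[...,0]-.505)<.06)&(abs(W[...,1])<.04)&(W[...,2]>.11)&(W[...,2]<.18)
q=W[m];print(len(q),np.percentile(q,[3,50,97],axis=0).round(4))
v,u=np.where(m);print(cv2.minAreaRect(np.c_[u,v].astype(np.float32)))
E
```

```text
pos [0.5049 0.0031 0.2145] rot [ 3.1415 -0.157   3.0888] t 47.8 F [-0.1  0.3 -0.7] open 0.0368
shares 8 [ 0.356 -0.018 -0.174] 
7 legs deg [np.float64(3.1), np.float64(14.0)] mid u 293.43 v 256.0
6 legs deg [np.float64(4.1), np.float64(10.5)] mid u 293.33 v 255.5
214 0 216 0 218 0 220 0 222 0 224 (np.int64(289), np.int64(295)) 226 (np.int64(285), np.int64(295)) 228 (np.int64(285), np.int64(295)) 230 (np.int64(285), np.int64(296)) 232 (np.int64(285), np.int64(296)) 234 (np.int64(285), np.int64(296)) 236 (np.int64(286), np.int64(296)) 238 (np.int64(286), np.int64(296)) 240 (np.int64(286), np.int64(296)) 242 (np.int64(287), np.int64(290)) 244 0 202 [[ 0.489  -0.008   0.1189]
 [ 0.5008 -0.0034  0.1415]
 [ 0.5152  0.0025  0.1619]]
((290.5899963378906, 232.62997436523438), (18.384775161743164, 11.455129623413086), 81.8698959350586)
```

The hook hangs freely with about a 5° lean, the gate is shut and the gripper is 50 mm clear above it. Handing in.

```bash
python3 -c "
from cell import robot
print(robot.hand_in())"
```

```text
the job is handed in; nothing more can be done
None
```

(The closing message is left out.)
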